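# Turn the rinsed well plate over beneath the drip shelf

### The job

Two small trays hang in swing frames beneath the low wire shelf; each frame has a crank handle sticking out in front. By its crank, turn the tray with the grid of round wells fully over, up over the top and down to the right as far as it will go, so that its wells face straight down and drain. Then let go, and leave the neighbouring tray of flat glass slides as it is.

Things in the scene. Friction and masses are not known exactly. Their poses are not given: they have to be found in the camera images.
- well_plate (a joint): Swing angle of the well plate, the white tray (118 x 80 x 16 mm) with 24 raised round wells in 4 rows of 6, in its swing frame beneath the shelf. Near 0 (0 to 0.8 rad at the start): wells up, crank pointing left (seen facing the shelf, +y of the axle point's frame). It grows as the crank swings up over the top to the right; pi, at a hard stop: wells straight down, crank pointing right. The frame is balanced and stays where it is left; turning it takes about 1 N at the handle.
- well_plate_axle (a point): Fixed point on the well plate's swing axis, 62 mm above the stand's foot, in the plane of the handle's grip point. Its x axis is the swing axis and points away from the robot, in under the shelf; y to the left; z up. The crank handle circles round this point at 38 mm radius, in the plane of y and z; nothing but the handle lies within 40 mm of this point along the axis.
- well_plate_pin (a point): Grip point on the well plate's crank handle: a black sleeve 13 mm in diameter and 82 mm long, parallel to the swing axis, that spins freely on its pin, so it can be pinched from above and carried round without turning the wrist. This point is on the sleeve's centre line, 40 mm from its free end and 68.5 mm in front of the shelf's front edge; 38 mm from the axle.
- slide_tray_pin (a point): The same point on the crank handle of the other frame, which carries the flat white tray with four glass slides (118 x 80 x 10 mm) and no wells: not to be moved. The two swing axes are parallel, 160 to 205 mm apart, either one on the left; both cranks start to the left, up to 0.8 rad above level.
- shelf: Low fixed wire shelf on four legs, 141 mm deep, 362 mm wide, with bottles on it; origin at the middle of its foot, x pointing away from the robot, y along it to the left. Underside 118 mm and top 124 mm above its foot; a tray turning beneath it clears it by about 13 mm. The bottles on it stand up to 70 mm high.

How it is judged (in metres and radians):
At the end, for the whole second after the job is handed in: The well plate is turned over to within 10 degrees of its stop (wells straight down) and at rest; the slide tray's crank handle is within 10 mm of where it started (value of joint well_plate above 2.967 rad and velocity of joint well_plate between -0.05 and 0.05 rad/s and distance of slide_tray_pin from where it was at the start of the episode below 0.01 m); the robot touches nothing.
It fails at once if the slide tray is swung: its handle leaves its place by more than 15 mm (distance of slide_tray_pin from where it was at the start of the episode above 0.015 m).
It also fails if it takes over 32 s, if anything falls off the work surface, if the arm or the gripper's body presses on something with over 40 N, if the wrist force passes 120 N, or if a joint passes its speed limit or range.

### The arm

A 6-joint arm with a two-finger parallel gripper is mounted at the origin on a cart in front of the work surface, level with it; the furniture and walls round the work are solid. World frame = base frame: x ahead of the robot, y to its left, z up, the work surface at z = 0. Lengths are in mm, angles in rad, forces in N, time in s.
With the tool pointing down it reaches from about 275 to 1000 mm from the base axis. Payload 8.4 kg.
Tool frame: the origin (TCP) lies between the finger pads; the fingertips stand r.finger_overhang ahead of it and the grasp point (between the pads) is the TCP (r.finger_overhang is the distance from the TCP to the fingertips, in mm); z points along the fingers, y is the line along which they close (so a half turn about z gives the same grasp; the last joint's range is limited). The gripper opens to 85 mm and grips with 20 to 120 N. Pads are 22 mm wide; open, the fingers measure 114 mm over their backs; the gripper's body (76 mm by 85 mm) begins 54 mm behind the grasp point. The pads swing forward as they close: fully open they stand 13 mm farther back than shut.
Start: joints at [1.297, 0.353, 1.633, -0, 1.155, -0.002], TCP at [167.79, 602.059, 250.281] pointing down, gripper open.
Joint ranges: [-2.63, 2.63], [-0.92, 2.1], [0.06, 2.66], [-1.3, 4.44], [0, 2.69], [-3.02, 3.02]. Speed limits (rad/s): [2.22, 2.22, 2.79, 3.14, 3.14, 3.14].

### API

Orientations are given as [roll, pitch, yaw] about the fixed x, y, z axes, in that order (R = Rz(yaw) Ry(pitch) Rx(roll)).
In Python, from rig import r, cams, sign_off gives the robot as it stands.
- The arm moves only by the shell command python3 -m crank 'ROWS' [FORCE]. ROWS is JSON, a list of rows, each a list of 7 numbers: the shift along the tool's x, y, z in m, then the turn, a rotation vector about the tool's x, y, z in rad, then the closure, from 0 (fully open) to 1 (shut). In form: [[dx, dy, dz, ax, ay, az, gripper], ...]. A call has 1 to 5 rows; each row is the pose to reach, as a shift and turn from the pose commanded when the call began, along the tool's axes at that moment; what a row does not reach only later rows make up. A row lasts 1/10 s, in which the tool goes at most 50 mm and 8.59 degrees, less where a joint would pass 70% of its speed; a pose out of reach is approached as far as the arm can. A call with a gripper value outside its range is refused whole. The fingers move at their own pace and stop on an object; FORCE is the grip in N (left out, the last holds). Time passes only in rows, so rows that repeat a pose let the fingers close. It gives the time, the measured TCP pose, the force, the opening and the grip force at its end, in the units of the state.
- r.sense(): the state, without advancing time (a new reading comes with each control period).
- cams.grab_frame(name): name is "side" or "top" or "wrist"; returns a dict with "image" (384x512x3 uint8, red, green, blue), "fx", "fy", "cx", "cy" (pixels), "position" and "orientation" of the camera in the world. Camera axes: x right, y down, z forward; pixel columns grow to the right and rows downward; lengths in mm; the calibration is good to about 2 mm. A picture is of the moment at which its call begins. There is no depth.
- sign_off(): hands the job in; it is judged then, once.
The state is a dict: "clock": time; "qpos": joint angles; "qvel": joint speeds; "joint_efforts": joint torques, N m; "eef_pos": TCP position; "tcp_rot": TCP orientation; "contact_force": force on the tool from outside, world axes, zero at the start; "wrist_torque": the same for the moment, N m; "opening": opening from 0.0 (shut) to 1.0 (fully open); "grasp_force": force on a finger pad.
Only numpy, scipy, OpenCV 4.12 (cv2) and the standard library are available. Lean on these libraries where they do the work, as an engineer would, in place of code of your own. Each camera call takes 0.05 s, during which the arm holds its last target. There are 200 camera calls.

## Working session

There is one attempt and no reset: what is moved stays moved. The work goes in short steps, Python scripts to look and compute and a shell command to move; the robot and the scene stay as the last step left them, time stands still between calls to the robot, and variables do not carry over. Pictures are saved under pics/ and viewed, at most 10 in all, crops included, and the job is handed in when it is done.

```bash
mkdir -p pics; python3 - <<'E'
from rig import r,cams
import cv2,numpy as np
print(r.finger_overhang, r.sense())
for n in ("side","top"):
    f=cams.grab_frame(n); cv2.imwrite(f"pics/{n}0.png",f["image"][:,:,::-1])
    print(n,{k:np.round(v,3).tolist() for k,v in f.items() if k!="image"})
E
```

```text
19.0 {'clock': 0.0, 'qpos': array([ 1.29661060e+00,  3.53650240e-01,  1.63416085e+00,  5.58034730e-06,
        1.15518869e+00, -2.40423455e-03]), 'qvel': array([ 1.39227268e-03,  2.12578535e-05,  1.85222517e-03, -1.26432243e-03,
        8.96350617e-04,  8.01576589e-04]), 'joint_efforts': array([-1.31557113e-03, -6.05234027e+01, -3.42072523e+01, -1.13601459e-04,
        9.26613109e-03, -4.49899062e-05]), 'eef_pos': array([167.65594019, 601.61420248, 249.54892132]), 'tcp_rot': array([-3.14018554e+00, -8.48516876e-06,  2.86980889e+00]), 'contact_force': array([ 0.30133793, -0.06628675, -1.08131714]), 'wrist_torque': array([-0.06625114,  0.02716779, -0.0309272 ]), 'grasp_force': 0.0, 'opening': 0.9974666342505735}
side {'fx': 358.688, 'fy': 358.688, 'cx': 262.769, 'cy': 189.726, 'position': [447.863, -538.129, 560.152], 'orientation': [-2.163, -0.019, -0.014]}
top {'fx': 413.673, 'fy': 413.673, 'cx': 255.166, 'cy': 189.529, 'position': [294.94, 151.19, 907.381], 'orientation': [-2.937, 0.006, -1.547]}
```

View pics/side0.png

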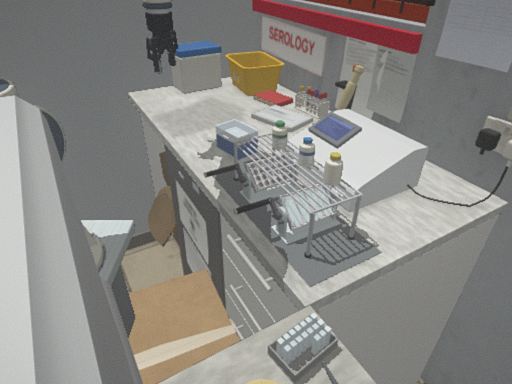

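View pics/top0.png

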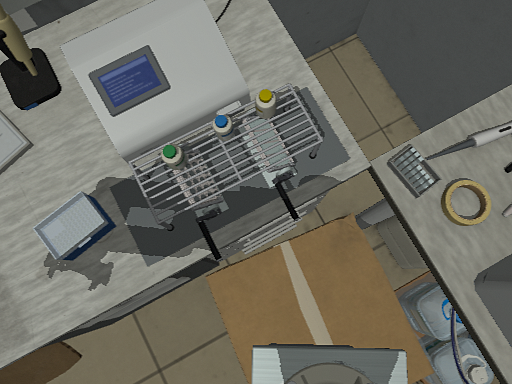

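The top view shows two black crank sleeves, at about (208,240) and (288,198). The trays lie under the shelf at (190,175) and (265,145). I'll enlarge both views to tell the trays apart.

```bash
python3 - <<'E'
import cv2,numpy as np
a=cv2.imread("pics/top0.png")[80:270,120:340]; b=cv2.imread("pics/side0.png")[110:270,190:390]
cv2.imwrite("pics/t1.png",cv2.resize(a,(660,570),interpolation=cv2.INTER_CUBIC))
cv2.imwrite("pics/s1.png",cv2.resize(b,(700,560),interpolation=cv2.INTER_CUBIC))
E
```

```text
(no output)
```

View pics/t1.png

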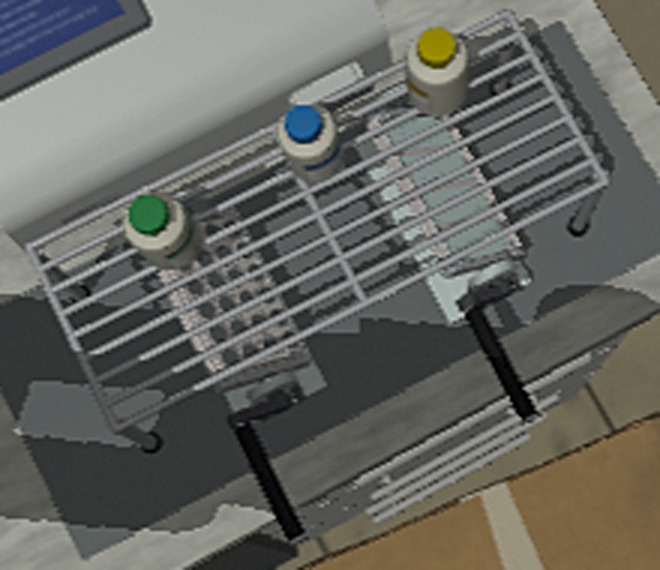

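View pics/s1.png

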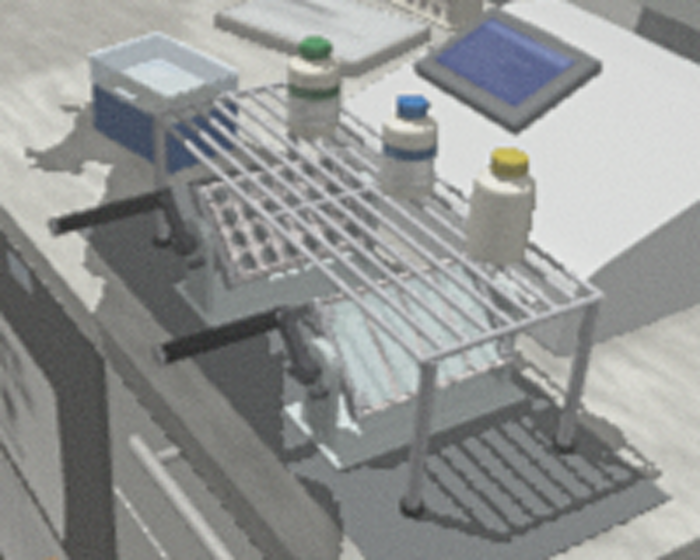

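The wells are on the left frame (green bottle), and the flat slides are on the right. In the top crop the well sleeve runs from its free end (293,538) to its base (243,422), and in the side crop from (57,226) to (165,199). Next I'll triangulate.

```bash
cat > h.py <<'E'
import numpy as np
from scipy.spatial.transform import Rotation as R
C={"side":(358.688,262.769,189.726,[447.863,-538.129,560.152],[-2.163,-0.019,-0.014]),
"top":(413.673,255.166,189.529,[294.94,151.19,907.381],[-2.937,0.006,-1.547])}
def ray(n,u,v):
    f,cx,cy,p,o=C[n]; d=R.from_euler("xyz",o).apply([(u-cx)/f,(v-cy)/f,1]); return np.array(p),d/np.linalg.norm(d)
def tri(t,s):
    A=0;b=0;L=[ray("top",*t),ray("side",*s)]
    for p,d in L: M=np.eye(3)-np.outer(d,d);A=A+M;b=b+M@p
    x=np.linalg.solve(A,b); return x,[np.linalg.norm((np.eye(3)-np.outer(d,d))@(x-p)) for p,d in L]
E
python3 - <<'E'
from h import *
t=lambda u,v:(120+u/3,80+v/3); s=lambda u,v:(190+u/3.5,110+v/3.5)
P={}
for k,a,b in [("wfree",(293,538),(57,226)),("wbase",(243,422),(165,199)),("sfree",(528,412),(163,352)),("sbase",(474,312),(280,318)),
 ("shelfR",(605,180),(600,297)),("shelfFL",(117,428),(160,117)),("shelfFR?",(605,180),(428,358)),("footR",(578,230),(412,507))]:
    P[k],e=tri(t(*a),s(*b)); print(k,P[k].round(1),np.round(e,1))
for a,b in (("w","s"),):
  for k in "ws":
    d=P[k+"base"]-P[k+"free"]; print(k,np.linalg.norm(d),np.degrees(np.arctan2(d[1],d[0])), (P[k+"free"]+40*d/np.linalg.norm(d)).round(1))
d=P["shelfFR?"]-P["shelfFL"];print(np.linalg.norm(d),np.degrees(np.arctan2(d[1],d[0])))
E
```

```text
wfree [324.9 230.4  87.3] [1.1 1.1]
wbase [400.3 266.7  89.1] [1.4 1.4]
sfree [409.3  77.7  91.3] [0.3 0.3]
sbase [479.5 114.5  90.4] [2.7 2.7]
shelfR [603.3  27.2 156.5] [51.3 51.3]
shelfFL [392.2 343.4 117.7] [2.7 2.7]
shelfFR? [562.   30.4 123.8] [1.3 1.3]
footR [563.1  32.7   4.3] [1.9 1.9]
w 83.62929310053534 25.67465454844274 [361.  247.8  88.1]
s 79.29453942859215 27.672375141187032 [444.7  96.2  90.8]
356.12181155157396 -61.53129712668701
```

Checks hold: the sleeve measures 84 mm (82 given), shelf height is 118–124, and the axes are about 173 mm apart. The shelf yaw is about 28°. Next I'll work out the approach to above the pin.

```bash
cat >> h.py <<'E'
def delta(st,targets,yaw=np.radians(28-180)):
    R0=R.from_euler("xyz",st["tcp_rot"]); Rt=R.from_euler("xyz",[np.pi,0,yaw])
    print("turn",(R0.inv()*Rt).as_rotvec().round(3))
    for t in targets: print(t,"->",(R0.inv().apply(np.array(t)-st["eef_pos"])/1000).round(4))
E
python3 - <<'E'
from h import *; from rig import r
delta(r.sense(),[[363,249,200]])
E
```

```text
turn [-0.001 -0.    -0.76 ]
[363, 249, 200] -> [-0.2828 -0.2872  0.05  ]
```

```bash
python3 -m crank '[[-0.283,-0.287,0,0,0,-0.76,0],[-0.283,-0.287,0,0,0,-0.76,0],[-0.283,-0.287,0,0,0,-0.76,0],[-0.283,-0.287,0,0,0,-0.76,0],[-0.283,-0.287,0,0,0,-0.76,0]]' 20
python3 - <<'E'
from h import *; from rig import r
delta(r.sense(),[[363,249,200]])
E
```

```text
clock: 0.6
eef_pos: [286.0, 388.6, 250.1]
tcp_rot: [-3.141, -0.0, -2.681]
contact_force: [0.8, 0.0, -0.8]
opening: 1.002
grasp_force: 0.0
turn [-0.    -0.    -0.028]
[363, 249, 200] -> [-0.007  -0.1592  0.0501]
```

```bash
python3 -m crank '[[-0.007,-0.159,0.05,0,0,-0.028,0],[-0.007,-0.159,0.05,0,0,-0.028,0],[-0.007,-0.159,0.05,0,0,-0.028,0],[-0.007,-0.159,0.05,0,0,-0.028,0],[-0.007,-0.159,0.05,0,0,-0.028,0]]' 20
python3 - <<'E'
from h import *; from rig import r,cams
import cv2
f=cams.grab_frame("wrist"); cv2.imwrite("pics/w1.png",f["image"][:,:,::-1])
print({k:np.round(v,3).tolist() for k,v in f.items() if k!="image"})
delta(r.sense(),[[363,249,150],[363,249,88]])
E
```

```text
clock: 1.1
eef_pos: [361.8, 248.5, 199.4]
tcp_rot: [-3.141, -0.002, -2.663]
contact_force: [0.1, -0.1, 0.7]
opening: 0.999
grasp_force: 0.0
{'fx': 302.592, 'fy': 302.592, 'cx': 253.289, 'cy': 194.2, 'position': [292.608, 213.416, 323.581], 'orientation': [2.836, 0.001, 2.05]}
turn [ 0.    -0.001 -0.009]
[363, 249, 150] -> [-0.0008 -0.0014  0.05  ]
[363, 249, 88] -> [-0.0009 -0.0014  0.112 ]
```

View pics/w1.png

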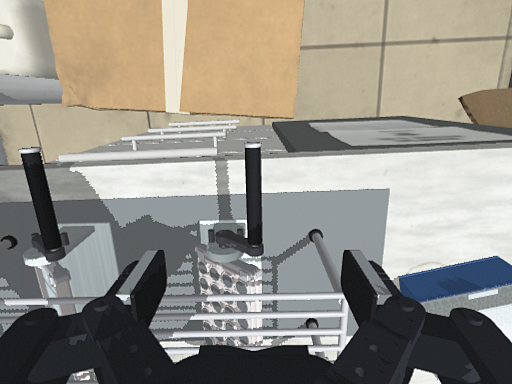

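The wrist view shows the well sleeve from free end (253,147) to base (254,243). It is laterally centred between the fingers (columns ~150 and ~355), and the wells are visible behind it. I'll refine by projecting onto the z≈88 plane.

```bash
python3 - <<'E'
from h import *
from rig import r
C["w"]=(302.592,253.289,194.2,[292.608,213.416,323.581],[2.836,0.001,2.05])
Q=[]
for uv in [(253,147),(254,243),(31,152),(52,250)]:
    p,d=ray("w",*uv); q=p+d*(88-p[2])/d[2]; Q.append(q); print(q.round(1))
a=np.array([np.cos(np.radians(28)),np.sin(np.radians(28)),0])
print(np.linalg.norm(Q[1]-Q[0]),np.degrees(np.arctan2(*(Q[1]-Q[0])[[1,0]])),Q[0]+40*a)
f,cx,cy,p,o=C["w"]
for t in [(361.8,248.5,199.4),(361.8,248.5,88)]:
    v=R.from_euler("xyz",o).inv().apply(np.array(t)-p); print(cx+f*v[0]/v[2],cy+f*v[1]/v[2])
E
```

```text
[324.6 229.5  88. ]
[397.4 268.3  88. ]
[408.2  77.2  88. ]
[484.3 116.   88. ]
82.52683477772531 28.03705442275288 [359.91504588 248.29749925  88.        ]
251.90986247422063 272.3615254572627
252.63656487589526 197.98694853166782
```

The pin is at (360,248,88) with yaw 28.0°, consistent with the first estimate. I'll descend and pinch.

```bash
python3 -m crank '[[0.001,0,0.05,0,0,-0.009,0],[0.001,0,0.1,0,0,-0.009,0],[0.001,0,0.111,0,0,-0.009,0],[0.001,0,0.111,0,0,-0.009,0.5],[0.001,0,0.111,0,0,-0.009,0.8]]' 20
python3 -m crank '[[0,0,0,0,0,0,1],[0,0,0,0,0,0,1],[0,0,0,0,0,0,1],[0,0,0,0,0,0,1],[0,0,0,0,0,0,1]]' 25
```

```text
clock: 1.65
eef_pos: [361.4, 251.5, 90.8]
tcp_rot: [3.141, 0.001, -2.65]
contact_force: [0.1, -0.9, 0.4]
opening: 0.694
grasp_force: 0.0
clock: 2.15
eef_pos: [361.4, 250.7, 89.9]
tcp_rot: [3.141, 0.002, -2.651]
contact_force: [2.0, 1.4, 0.9]
opening: 0.141
grasp_force: 25.8
```

Gripped: opening 12 mm, 26 N. I'll carry it along the arc in steps and watch the force.

```bash
python3 -m crank '[[0,-0.0033,-0.003,0,0,0,1],[0,-0.0067,-0.0055,0,0,0,1],[0,-0.010,-0.0074,0,0,0,1],[0,-0.0134,-0.0089,0,0,0,1],[0,-0.0134,-0.0089,0,0,0,1]]' 25
```

```text
clock: 2.65
eef_pos: [367.5, 239.7, 99.6]
tcp_rot: [3.14, 0.002, -2.652]
contact_force: [-6.6, 7.6, 18.6]
opening: 0.141
grasp_force: 27.6
```

```bash
python3 -m crank '[[0,0,-0.002,0,0,0,1],[0,0,-0.002,0,0,0,1]]' 25; python3 -m crank '[[0,-0.004,-0.003,0,0,0,1],[0,-0.008,-0.004,0,0,0,1],[0,-0.008,-0.004,0,0,0,1]]' 25
```

```text
clock: 2.85
eef_pos: [367.8, 239.1, 101.0]
tcp_rot: [3.141, 0.002, -2.651]
contact_force: [0.8, 4.1, 6.8]
opening: 0.142
grasp_force: 26.3
clock: 3.15
eef_pos: [371.9, 231.5, 104.5]
tcp_rot: [-3.141, 0.002, -2.651]
contact_force: [5.6, 2.3, 1.7]
opening: 0.139
grasp_force: 25.8
```

```bash
python3 -m crank '[[0,-0.004,-0.0007,0,0,0,1],[0,-0.009,-0.001,0,0,0,1],[0,-0.0137,-0.0007,0,0,0,1],[0,-0.0174,0,0,0,0,1],[0,-0.0174,0,0,0,0,1]]' 25
```

```text
clock: 3.65
eef_pos: [380.3, 216.2, 104.5]
tcp_rot: [-3.141, 0.002, -2.651]
contact_force: [5.6, 2.0, 1.4]
opening: 0.136
grasp_force: 25.8
```

```bash
python3 -m crank '[[0,-0.0072,0.0024,0,0,0,1],[0,-0.0138,0.0063,0,0,0,1],[0,-0.0194,0.0113,0,0,0,1],[0,-0.0218,0.0143,0,0,0,1],[0,-0.0218,0.0143,0,0,0,1]]' 25
```

```text
clock: 4.15
eef_pos: [390.9, 196.9, 89.9]
tcp_rot: [-3.141, 0.003, -2.651]
contact_force: [6.1, 2.3, -0.1]
opening: 0.139
grasp_force: 25.6
```

```bash
python3 -m crank '[[0,-0.004,0.0065,0,0,0,1],[0,-0.006,0.0118,0,0,0,1],[0,-0.0072,0.0173,0,0,0,1],[0,-0.0076,0.0225,0,0,0,1],[0,-0.0076,0.0225,0,0,0,1]]' 25;  python3 -m crank '[[0,0,0.002,0,0,0,1],[0,0,0.002,0,0,0,1]]' 25
```

```text
clock: 4.65
eef_pos: [394.4, 190.6, 67.4]
tcp_rot: [-3.141, 0.003, -2.651]
contact_force: [5.6, 4.0, 3.0]
opening: 0.141
grasp_force: 25.9
clock: 4.85
eef_pos: [394.4, 190.6, 66.4]
tcp_rot: [-3.141, 0.003, -2.65]
contact_force: [0.7, 0.9, 19.8]
opening: 0.141
grasp_force: 27.4
```

The force rose to 20 N at the stop. I'll open and rise clear.

```bash
python3 -m crank '[[0,0,0,0,0,0,0.5],[0,0,0,0,0,0,0],[0,0,0,0,0,0,0],[0,0,0,0,0,0,0],[0,0,0,0,0,0,0]]'; python3 -m crank '[[0,0,-0.03,0,0,0,0],[0,0,-0.08,0,0,0,0],[0,0,-0.13,0,0,0,0],[0,0,-0.13,0,0,0,0],[0,0,-0.13,0,0,0,0]]'
python3 - <<'E'
from h import *; from rig import r,cams
import cv2
f=cams.grab_frame("wrist"); g=cams.grab_frame("side")
cv2.imwrite("pics/f.png",np.hstack([f["image"],cv2.resize(g["image"][110:270,190:390],(480,384))])[:,:,::-1][:, :800])
print({k:np.round(v,3).tolist() for k,v in f.items() if k!="image"})
E
```

```text
clock: 5.35
eef_pos: [392.5, 189.9, 65.2]
tcp_rot: [-3.142, -0.001, -2.651]
contact_force: [0.1, 0.9, 0.6]
opening: 0.968
grasp_force: 0.0
clock: 5.85
eef_pos: [393.4, 190.4, 196.5]
tcp_rot: [-3.141, 0.003, -2.65]
contact_force: [0.7, -0.1, 0.2]
opening: 1.002
grasp_force: 0.0
{'fx': 302.592, 'fy': 302.592, 'cx': 253.289, 'cy': 194.2, 'position': [324.168, 154.153, 320.256], 'orientation': [2.831, 0.001, 2.063]}
```

View pics/f.png

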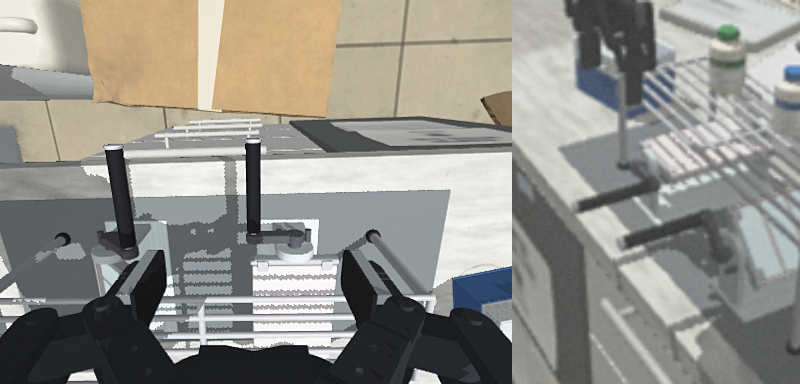

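The wrist view shows the crank sleeve at (253,190), now pointing right of the axle at (295,240). The tray's underside is up, and the slide crank at (118,200) is untouched. The pin dropped 38–39 mm from its top position, so it is at the stop, and the gripper is clear.

```bash
python3 -c "
from rig import sign_off
print(sign_off())"
```

```text
the job is handed in; nothing more can be done
None
```

I turned the well plate over by its crank to the hard stop (wells down) and let go, left the slide tray untouched, and handed the job in at about 6 s; the hand-in returned no verdict.

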